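Set the drill fence stop one hole out and hold its pin home

ROBOT

A 7-joint arm with a two-finger parallel gripper is mounted at the origin on the work surface. World frame = base frame: x ahead of the robot, y to its left, z up, the work surface at z = 0. Lengths are in m, angles in rad, forces in N, time in s.
With the tool pointing down it reaches from about 0.425 to 1.025 m from the base axis. Payload 9.4 kg.
Tool frame: the origin (TCP) lies on the centre line of the jaws, within the pads' length; the fingertips stand 11 mm ahead of it and the grasp point (between the pads) lies 8 mm behind it (env.finger_overhang is the distance from the TCP to the fingertips, in m); z points along the fingers, y is the direction in which the jaws open and shut (so a half turn about z gives the same grasp; the last joint's range is limited). The gripper opens to 85 mm and grips with 20 to 120 N. Pads are 22 mm wide; open, the fingers measure 114 mm over their backs; the gripper's body (76 mm by 85 mm) begins 54 mm behind the grasp point. The pads swing forward as they close: fully open they stand 13 mm farther back than shut.
Start: joints at [1.101, 0.599, -0.003, 1.599, 0.002, 0.943, -0.08], TCP at [0.278, -0.67, 0.242] pointing down, gripper open.
Joint ranges: [-2.57, 2.57], [-0.35, 1.97], [-1.29, 1.29], [0.11, 2.56], [-1.05, 4.19], [0.11, 1.86], [-2.63, 2.63]. Speed limits (rad/s): [2.22, 2.22, 3.01, 3.01, 3.14, 3.14, 3.14].

INTERFACE

Orientations are given as a rotation vector (axis times angle).
In Python, from bench import env gives the robot as it stands. The module is installed in compiled form; this text tells all that it offers.
- The arm moves only by the shell command python3 -m crank 'ROWS' [OPENING] [FORCE]. ROWS is JSON, a list of rows, each a list of 6 numbers: the shift along the tool's x, y, z as a fraction of full scale, then the turn, a rotation vector about the tool's x, y, z as a fraction of full scale. A call has 1 to 10 rows; each row is the pose to reach, as a shift and turn from the pose measured when the call began, along the tool's axes at that moment; what a row does not reach only later rows make up. Full scale, the value 1, is 0.1 m for a shift and 2 rad for a turn. A row lasts 1/8 s, in which the tool goes at most 62.5 mm and 10.7 degrees, less where a joint would pass 70% of its speed; a pose out of reach is approached as far as the arm can. A call with a number of a shift or a turn outside -1 to 1 is refused whole. A call with a gripper value outside its range is refused whole. OPENING is the opening, from 0 (shut) to 1 (fully open), set as the call begins (- or left out, the last holds). The fingers move at their own pace and stop on an object; FORCE is the grip in N (left out, the last holds). Time passes only in rows, so rows that repeat a pose let the fingers close. It gives the time, the measured TCP pose, the force and the opening at its end, in the units of the state.
- env.get_obs(): the state, without advancing time (a new reading comes with each control period).
- env.capture(name): name is "side" or "top"; returns (picture, depth): 384x512x3 uint8, red, green, blue; 384x512 float32, m along the optical axis (not along the pixel's ray), 0 where there is no reading.
- env.camera_info(name): a dict with "camera_matrix" (3x3 intrinsics, pixels), "dist_coeffs" ([k1, k2, p1, p2, k3] as OpenCV has them; the pictures are not rectified), "R" (3x3) and "t" (3): a world point X has camera coordinates R X + t. Camera axes: x right, y down, z forward; pixel columns grow to the right and rows downward; lengths in m; the calibration is good to about 2 mm. A picture is of the moment at which its call begins. camera_info takes no time and is no camera call.
- env.sign_off(): hands the job in, once; it reports no verdict.
The state is a dict: "time_s": time; "joints": joint angles; "qvel": joint speeds; "effort": joint torques, N m; "tool_pos": TCP position; "orientation": TCP orientation; "force": force on the tool from outside, world axes, zero at the start; "moment": the same for the moment, N m; "opening": finger opening in m.
Only numpy, scipy, OpenCV 4.12 (cv2) and the standard library are available. Lean on these libraries where they do the work, as an engineer would, in place of code of your own. Each camera call takes 0.05 s, during which the arm holds its last target.

TASK

Set the stop on the drill fence one hole farther out: first throw its clamp lever from the red notch right into the green notch, then pull up the orange lock plunger, slide the stop along the perforated tube to the next hole away from the drill press and the slat and let the pin drop into it. Finish while holding: keep the gripper on the plunger knob, pressing it firmly down with the pin fully home, and do not let go. Leave the lever in the green notch and do not disturb the slat or the other loose things on the deck.

Things in the scene. Friction and masses are not known exactly. Their poses are not given: they have to be found in the camera images.
- fence: Fixed fence unit: plywood deck (240 x 1130 mm, top 100 mm up) with a 40 mm square steel tube on it (top 140 mm up). y runs along the tube, away from the drill press (on the robot's right); z up. Origin on the bench under the tube's centre line. 13 mm holes on the tube's top centre line every 50 mm: the pin starts in the one at y = +45 mm of this frame; the next one out is at y = +95 mm (then +145, +195).
- slide (a joint): Travel of the stop slide in m: 0 at the start (first hole), grows away from the drill press (+y of the fence), 0.050 at the next hole; limits -0.10, 0.14. The slide is a grey saddle 150 mm long, 58 mm wide over the tube, top 150.5 mm up; it carries lever and plunger along. Lever at green: 2 to 3 N move it; at red: clamped with over 20 N.
- knob: Orange round knob of the lock plunger, 32 mm in diameter, 24 mm high, flat top; origin at its centre, 181.5 mm above the bench with the pin home. It stands on a 10 mm stem over a 24 mm round boss; 19 mm free between its underside and the saddle's top. Upright axis, over the pin, 45 mm from the saddle's middle on the side away from the drill press.
- plunger (a joint): Lift of plunger and knob in m: 0 with the pin fully home in a hole, grows upwards, limit 0.018. The 10 mm round-nosed pin reaches 12 mm into the tube: above about 0.012 it clears the tube and the slide can move; let down between holes it stops at about 0.012 on the tube. A spring pulls it down: 5 N at home, 10 N at full lift.
- boss: Round steel boss (24 mm in diameter, 16 mm high) on the saddle's top in which the plunger slides; origin at its foot, 31 mm below the knob's centre when the pin is home. The plunger's collar seats in it: the seat carries the spring's 5 N plus whatever the knob is pressed down with (10 N more is a firm press).
- lever (a joint): Angle of the clamp lever in rad about an upright axis: 0 in the red notch (clamped), 1.2 in the green notch (free); grows counter-clockwise seen from above: the grip, on the robot's side of the tube, swings towards the drill press. A sprung pin drops into the notch within about 0.06 of it; between the notches the lever may stay where it is left. Getting out of a notch takes 5 to 10 N at the grip.
- lever_grip (a point): Centre of the lever's upright black round grip, 24 mm in diameter, 42 mm high, at the end of the steel arm, 95 mm from the axis; 195.5 mm above the bench. The arm lies below it (top 173.5 mm above the bench).
- lever_hub (a point): Point on the lever's upright axis at the height of the grip's centre. The axis stands over the tube's centre line, 90 mm from the plunger towards the drill press.
- slat: Pale wooden slat being drilled, 45 x 250 mm, 22 mm thick, loose, lying along the robot side of the tube on the deck between drill press and stop; origin at the centre of its underside. Leave alone.
- offcut: Loose pale wood block 60 x 50 x 28 mm with a drilled hole, on the deck. Leave alone.
- chuck_key: Loose steel T-shaped chuck key, about 70 mm long, lying on the deck. Leave alone.
- square: Loose small try square (wooden stock 75 mm, steel blade 90 mm), lying on the deck. Leave alone.

How it is judged:
On the way, in this order (a step that is already met when the one before it is completed fails the run):
1. the clamp lever is in the green notch while the pin is still home in its first hole (value of joint lever above 1.15 rad and value of joint plunger below 0.003 m and value of joint slide below 0.005 m), for 0.2 s.
2. the plunger is pulled up clear of the tube with the lever in the green notch (value of joint plunger above 0.011 m and value of joint lever above 1.15 rad), for 0.1 s.
3. the stop stands at the next hole and the pin is home in it (value of joint slide between 0.0465 and 0.0535 m and value of joint plunger below 0.002 m), for 0.1 s.
At the end, for the whole second after the job is handed in: Lever in the green notch (over 1.15 rad); stop at the next hole out (50 mm, within 3.5 mm); plunger within 2 mm of fully home; the fingers still on the knob (over 3 N) and pressing it down: the seat carries over 7 N, of which the spring gives 5 (all of step 3 and value of joint lever above 1.15 rad and contact force between the fingers and knob above 3 N and contact force between knob and boss above 7 N); the arm keeps its last pose, push and grip.
It fails at once if a loose thing on the deck is shifted by more than 20 mm (distance of any of slat, offcut, chuck_key, square from where it was at the start of the episode above 0.02 m).
It also fails if it takes over 43 s, if anything falls off the work surface, if the arm or the gripper's body presses on something with over 40 N, if the wrist force passes 120 N, or if a joint passes its speed limit or range.

## Working session

There is one attempt and no reset: what is moved stays moved. The work goes in short steps, Python scripts to look and compute and a shell command to move; the robot and the scene stay as the last step left them, time stands still between calls to the robot, and variables do not carry over. Pictures are saved under pics/ and viewed, and the job is handed in when it is done.

```bash
mkdir -p pics
python3 - <<'E'
from bench import env
import cv2, numpy as np
o=env.get_obs(); print(o)
for n in ("side","top"):
    p,d=env.capture(n); cv2.imwrite(f"pics/{n}0.png",p[:,:,::-1]); np.save(f"pics/{n}0d.npy",d)
    i=env.camera_info(n); print(n,i)
E
```

```text
{'time_s': 0.0, 'joints': array([ 1.10127726,  0.60013964, -0.002581  ,  1.60014391,  0.0017802 ,
        0.9428723 , -0.07980667]), 'qvel': array([ 0.00150787, -0.00112619,  0.00033646, -0.00136896,  0.00213021,
        0.00086637, -0.00228185]), 'effort': array([ 1.56644223e-04, -7.76445365e+01,  1.56504191e+00, -2.58007783e+01,
        1.23441344e-02,  8.99894745e-03, -3.23070287e-05]), 'tool_pos': array([ 0.27736347, -0.66935264,  0.24140088]), 'orientation': array([-3.07969132e+00, -6.12895054e-01,  6.40240000e-04]), 'force': array([ 0.26542562,  0.01746524, -0.55070487]), 'moment': array([-0.01667555,  0.00193927,  0.00099556]), 'opening': 0.085615048841036}
side {'camera_matrix': array([[394.76785051,   0.        , 261.73856131],
       [  0.        , 394.76785051, 192.00951311],
       [  0.        ,   0.        ,   1.        ]]), 'dist_coeffs': array([0.0372297, 0.       , 0.       , 0.       , 0.       ]), 'R': array([[ 0.97410989, -0.2251623 ,  0.02029444],
       [-0.0942709 , -0.48614528, -0.86877832],
       [ 0.20548217,  0.84437238, -0.49478517]]), 't': array([-0.50609399,  0.17001167,  0.77185908])}
top {'camera_matrix': array([[422.68181822,   0.        , 258.20528187],
       [  0.        , 422.68181822, 189.35927514],
       [  0.        ,   0.        ,   1.        ]]), 'dist_coeffs': array([-0.14336901,  0.        ,  0.        ,  0.        ,  0.        ]), 'R': array([[ 0.01495952, -0.99953251,  0.02666394],
       [-0.99208795, -0.01816195, -0.12422417],
       [ 0.12465037, -0.02459464, -0.99189586]]), 't': array([-0.02830394,  0.52769391,  1.02771854])}
```

View pics/side0.png

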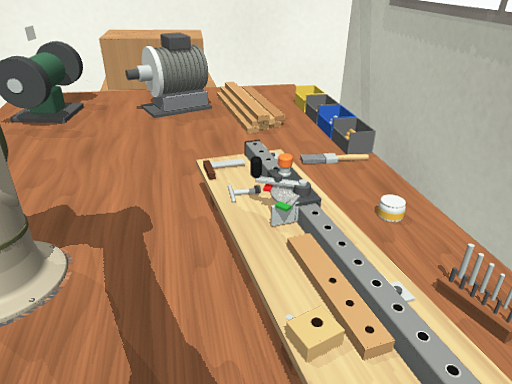

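View pics/top0.png

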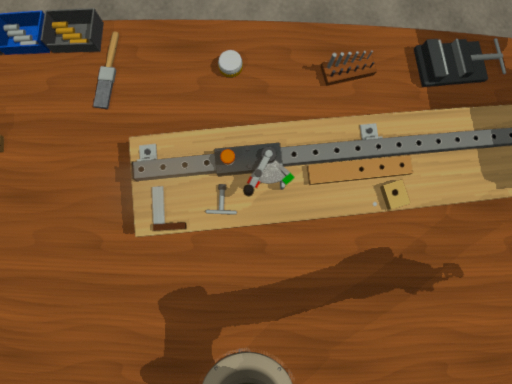

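```bash
python3 - <<'E'
import cv2
p=cv2.imread("pics/top0.png"); cv2.imwrite("pics/tc0.png",cv2.resize(p[120:220,190:320],None,fx=6,fy=6,interpolation=cv2.INTER_CUBIC))
p=cv2.imread("pics/side0.png"); cv2.imwrite("pics/sc0.png",cv2.resize(p[135:235,220:350],None,fx=6,fy=6,interpolation=cv2.INTER_CUBIC))
E
cat > h.py <<'E'
from bench import env
import numpy as np, cv2
from scipy.spatial.transform import Rotation as Ro
def ray(n,u,v):
    i=env.camera_info(n); q=cv2.undistortPoints(np.array([[[u,v]]],float),i["camera_matrix"],i["dist_coeffs"])[0,0]
    R=np.array(i["R"]);t=np.array(i["t"]); c=-R.T@t; d=R.T@np.array([q[0],q[1],1.]); return c,d
def atz(n,u,v,z):
    c,d=ray(n,u,v); return c+d*(z-c[2])/d[2]
def proj(n,X):
    i=env.camera_info(n); R=np.array(i["R"]);t=np.array(i["t"])
    return cv2.projectPoints(np.array(X,float).reshape(-1,1,3),cv2.Rodrigues(R)[0],t,i["camera_matrix"],i["dist_coeffs"])[0][:,0]
def rows(target,rotmat=None):
    o=env.get_obs(); R=Ro.from_rotvec(o["orientation"])
    s=R.inv().apply(np.array(target)-o["tool_pos"])/0.1
    if rotmat is None: w=np.zeros(3)
    else: w=(R.inv()*Ro.from_matrix(rotmat)).as_rotvec()/2
    print("row",np.round(s,3),np.round(w,3))
E
```

```text
(no output)
```

View pics/tc0.png

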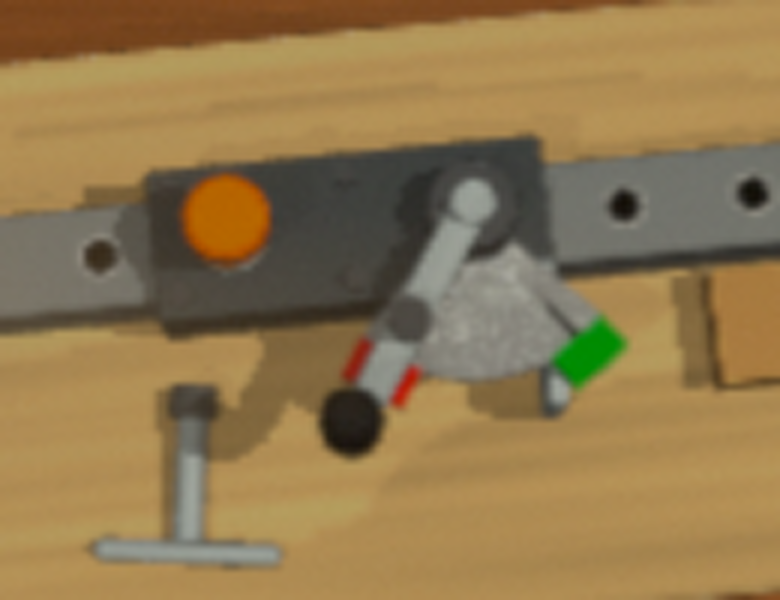

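View pics/sc0.png

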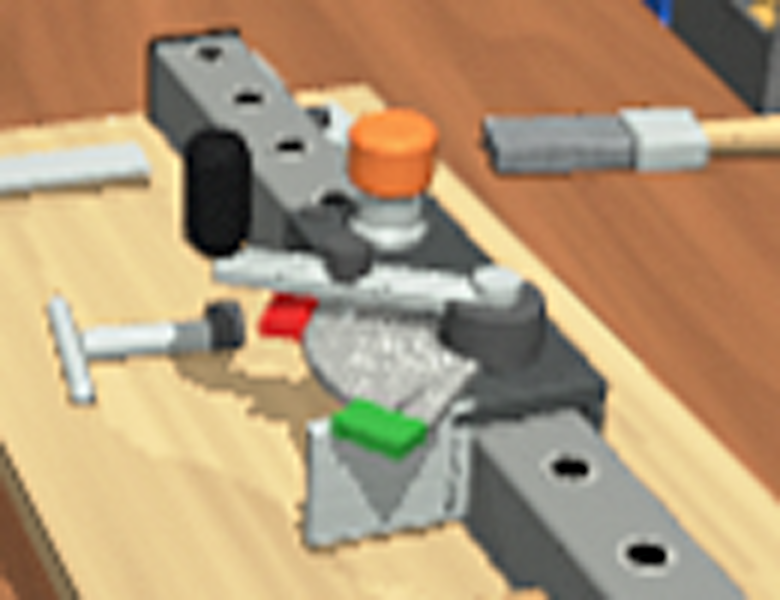

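Run:
```python
from h import *
f=lambda u,v:((u+.5)/6-.5+190,(v+.5)/6-.5+120)
g=lambda u,v:((u+.5)/6-.5+220,(v+.5)/6-.5+135)
k=atz("top",*f(226,218),.1935); gr=atz("top",*f(351,421),.2165); hb=atz("top",*f(474,200),.18)
h1=atz("top",*f(99,256),.14);h2=atz("top",*f(624,205),.14);h3=atz("top",*f(753,193),.14)
for n,v in zip("k gr hb h1 h2 h3".split(),(k,gr,hb,h1,h2,h3)): print(n,v.round(4))
print("dist grip-hub",np.linalg.norm((gr-hb)[:2]),"k-hub",np.linalg.norm((k-hb)[:2]),"h1h2",np.linalg.norm(h1-h2),"h23",np.linalg.norm(h3-h2))
d=(h1-h3)[:2];d/=np.linalg.norm(d);print("dir",d, "yaw",np.degrees(np.arctan2(-d[0],d[1])), "k along from h1",(k-h1)[:2]@d,(k-h1)[:2]@np.array([d[1],-d[0]]),(hb-h1)[:2]@np.array([d[1],-d[0]]))
# side check
print("side knob top",atz("side",*g(394,127),.1935),"grip top",atz("side",*g(218,143),.2165))
print("side holes",atz("side",*g(570,467),.14),atz("side",*g(646,554),.14),atz("side",*g(291,147),.14))
for n in("top","side"):
    print(n,proj(n,[k,gr,h1,h2]).round(1))
# depth based
for n,u,v in(("top",*f(226,218)),("top",*f(351,421))):
    D=np.load("pics/top0d.npy");print(D[int(round(v))-1:int(round(v))+2,int(round(u))-1:int(round(u))+2]); c,dd=ray(n,u,v);print(c+dd*D[int(round(v)),int(round(u))])
```

```text
k [0.5792 0.0521 0.1935]
gr [0.5039 0.006  0.2165]
hb [ 0.5904 -0.0374  0.18  ]
h1 [0.5746 0.1025 0.14  ]
h2 [ 0.5983 -0.0967  0.14  ]
h3 [ 0.6042 -0.1463  0.14  ]
dist grip-hub 0.09680768714914703 k-hub 0.09015872682848161 h1h2 0.20060588312584032 h23 0.0499953502373145
dir [-0.11802211  0.99301097] yaw 6.777966519489702 k along from h1 -0.05065779312226386 -0.0014352926800046916 -0.0008081199943221347
side knob top [0.57819485 0.0498693  0.1935    ] grip top [ 5.03314252e-01 -4.29909132e-04  2.16500000e-01]
side holes [ 0.59685206 -0.09534493  0.14      ] [ 0.60280852 -0.14522233  0.14      ] [0.56739666 0.15201923 0.14      ]
top [[227.2 155.9]
 [248.1 189.8]
 [206.1 162.3]
 [293.6 153.8]]
side [[285.4 155.3]
 [255.5 157. ]
 [276.3 167.8]
 [315.6 212.7]]
[[0.9038543  0.906205   0.9046177 ]
 [0.9083353  0.9070185  0.90999234]
 [0.90584046 0.90682656 0.9065793 ]]
[0.57921631 0.05207339 0.19318445]
[[0.8709651  0.8749222  0.87459344]
 [0.87263924 0.87554157 0.87683946]
 [0.8764568  0.87412125 0.8745093 ]]
[0.50385658 0.00597977 0.2165911 ]
```

```bash
python3 -m crank '[[0.35,-0.4,-0.3,0,0,0],[0.7,-0.75,-0.5,0,0,0],[0.9,-1,-0.5,0,0,0]]' 0.7 40
python3 -m crank '[[0.45,-0.5,0,0,0,0],[0.9,-1,0,0,0,0],[0.9,-1,0,0,0,0]]'
python3 -m crank '[[0.45,-0.5,0,0,0,0],[0.9,-1,0,0,0,0],[0.9,-1,0,0,0,0]]'
python3 - <<'E'
from h import *
d=np.array([-.118,.993,0]);d/=np.linalg.norm(d)
x=np.array([d[1],-d[0],0]);R=np.c_[x,-d,[0,0,-1]]
rows([.504,.005,.27],R);print(env.get_obs()["joints"])
E
```

```text
time_s: 0.48
tool_pos: [0.3239, -0.5409, 0.293]
orientation: [3.08, 0.616, 0.002]
force: [0.3, -0.4, 0.1]
opening: 0.0597
time_s: 0.85
tool_pos: [0.3701, -0.4098, 0.2932]
orientation: [-3.078, -0.624, -0.003]
force: [-0.2, -0.3, -0.0]
opening: 0.06
time_s: 1.23
tool_pos: [0.4151, -0.2796, 0.2935]
orientation: [-3.075, -0.631, -0.003]
force: [0.1, -0.6, -0.6]
opening: 0.0599
row [ 1.937 -2.266  0.243] [-0.001 -0.001  0.143]
[ 0.55150166  0.26969038 -0.08875574  2.03983199  0.02790809  0.83309319
 -0.71883492]
```

```bash
python3 -m crank '[[0.4,-0.5,0,0,0,0.05],[0.8,-1,0,0,0,0.1],[0.85,-1,0,0,0,0.143]]'
python3 - <<'E'
from h import *
d=np.array([-.118,.993,0]);d/=np.linalg.norm(d)
x=np.array([d[1],-d[0],0]);R=np.c_[x,-d,[0,0,-1]]
rows([.504,.004,.25],R)
E
```

```text
time_s: 1.6
tool_pos: [0.4549, -0.1515, 0.2939]
orientation: [-3.133, -0.189, -0.003]
force: [-0.2, -1.7, -0.2]
opening: 0.0598
row [ 0.673 -1.483  0.445] [-0.001 -0.001  0.001]
```

```bash
python3 -m crank '[[0.2,-0.5,0,0,0,0],[0.4,-1,0,0,0,0]]'
python3 -m crank '[[0.27,-0.5,0,0,0,0],[0.27,-0.5,0,0,0,0],[0.27,-0.5,0,0,0,0]]'
python3 - <<'E'
from h import *
rows([.504,.004,.193])
for n in("top","side"):
    p,_=env.capture(n); c=p[100:240,180:320] if n=="top" else p[95:235,190:330]
    cv2.imwrite(f"pics/{n}1.png",cv2.resize(c,None,fx=4,fy=4,interpolation=cv2.INTER_CUBIC)[:,:,::-1])
E
python3 -c "
import cv2,numpy as np
cv2.imwrite('pics/a1.png',np.hstack([cv2.resize(cv2.imread(f'pics/{n}1.png'),(400,400)) for n in('top','side')]))"
```

```text
time_s: 1.85
tool_pos: [0.4834, -0.0475, 0.2943]
orientation: [-3.134, -0.184, -0.004]
force: [-0.3, -0.2, -1.1]
opening: 0.0601
time_s: 2.22
tool_pos: [0.5044, 0.0039, 0.2941]
orientation: [-3.134, -0.183, -0.002]
force: [-0.3, -1.5, -0.5]
opening: 0.0598
row [-0.005  0.     1.011] [0. 0. 0.]
```

View pics/a1.png

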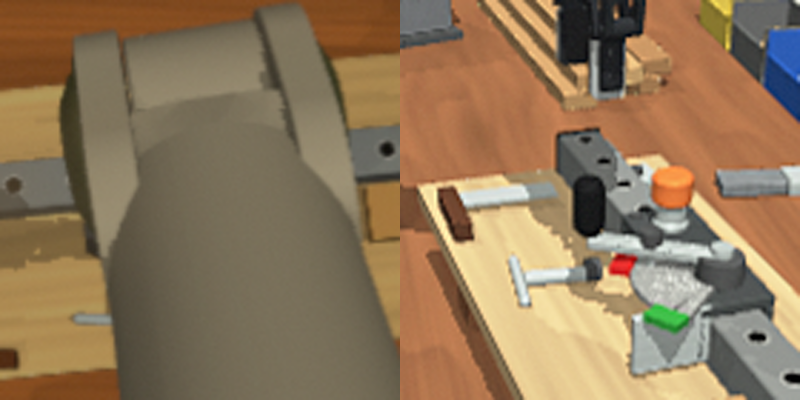

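```bash
python3 -m crank '[[0,0,0.4,0,0,0],[0,0,0.6,0,0,0],[0,0,0.6,0,0,0]]'
python3 - <<'E'
from h import *
rows([.504,.004,.193])
p,_=env.capture("side"); c=p[125:215,210:330]
cv2.imwrite("pics/s2.png",cv2.resize(c,None,fx=6,fy=6,interpolation=cv2.INTER_CUBIC)[:,:,::-1])
E
```

```text
time_s: 2.7
tool_pos: [0.5033, 0.0019, 0.2333]
orientation: [-3.135, -0.176, 0.002]
force: [0.3, -0.1, -0.1]
opening: 0.0598
row [ 0.01  -0.02   0.403] [0. 0. 0.]
```

View pics/s2.png

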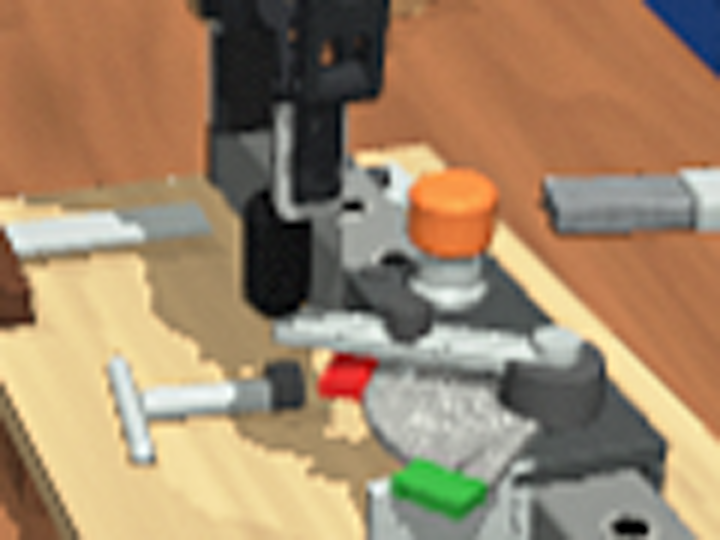

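```bash
python3 -m crank '[[0,-0.02,0.25,0,0,0],[0.01,-0.02,0.38,0,0,0],[0.01,-0.02,0.38,0,0,0]]'
python3 -m crank '[[0,0,0,0,0,0],[0,0,0,0,0,0],[0,0,0,0,0,0],[0,0,0,0,0,0]]' 0 60
python3 - <<'E'
from h import *
o=env.get_obs();print(o["force"],o["opening"],o["joints"])
p,_=env.capture("side"); c=p[125:215,210:330]
cv2.imwrite("pics/s3.png",cv2.resize(c,None,fx=6,fy=6,interpolation=cv2.INTER_CUBIC)[:,:,::-1])
E
```

```text
time_s: 3.12
tool_pos: [0.5047, 0.0041, 0.1962]
orientation: [-3.135, -0.176, 0.0]
force: [-0.5, -0.8, -0.4]
opening: 0.0599
time_s: 3.62
tool_pos: [0.5048, 0.0048, 0.1971]
orientation: [-3.135, -0.177, -0.001]
force: [-1.2, 2.8, 5.2]
opening: 0.0227
[-1.15151461  2.83126564  5.19456788] 0.022682462170138345 [-0.01570468  0.40560596 -0.14144863  2.13719462  0.09465932  0.60348079
 -1.68158423]
```

View pics/s3.png

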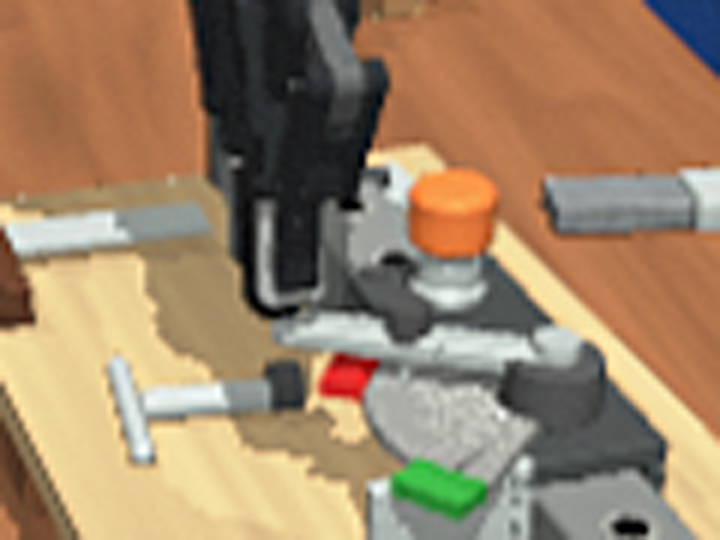

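Run:
```python
from h import *
o=env.get_obs();R=Ro.from_rotvec(o["orientation"]);p=o["tool_pos"]
hb=np.array([.590,-.037]);v=p[:2]-hb;print(np.linalg.norm(v),np.degrees(np.arctan2(v[1],v[0])))
v*=.095/np.linalg.norm(v)
for a in np.r_[np.arange(.15,1.3,.15),1.25]:
    c,s=np.cos(a),np.sin(a);q=hb+[c*v[0]-s*v[1],s*v[0]+c*v[1]]
    print(round(a,2),q.round(4),(R.inv().apply(np.r_[q,p[2]]-p)*10).round(3))
```

```text
0.09487348044839541 153.83266149211425
0.15 [ 0.4994 -0.0083] [-0.069  0.125 -0.   ]
0.3 [ 0.4962 -0.0222] [-0.117  0.259 -0.001]
0.45 [ 0.495  -0.0364] [-0.144  0.398 -0.001]
0.6 [ 0.496  -0.0506] [-0.151  0.541 -0.001]
0.75 [ 0.4991 -0.0645] [-0.136  0.682 -0.002]
0.9 [ 0.5042 -0.0777] [-0.1    0.82  -0.002]
1.05 [ 0.5112 -0.0901] [-0.044  0.951 -0.002]
1.2 [ 0.5201 -0.1013] [ 0.031  1.072 -0.002]
1.25 [ 0.5234 -0.1047] [ 0.06   1.109 -0.002]
```

```bash
python3 -m crank '[[-0.04,0.06,0,0,0,0],[-0.07,0.125,0,0,0,0],[-0.117,0.26,0,0,0,0],[-0.144,0.4,0,0,0,0],[-0.151,0.54,0,0,0,0],[-0.136,0.68,0,0,0,0]]'
python3 - <<'E'
from h import *
o=env.get_obs();R=Ro.from_rotvec(o["orientation"]);p=o["tool_pos"]
hb=np.array([.590,-.037]);v=p[:2]-hb;a0=np.arctan2(v[1],v[0]);print(np.linalg.norm(v),a0-np.radians(153.83)+2*np.pi)
for a in (.75,.9,1.05,1.2,1.25):
    a+=np.radians(153.83);q=hb+.095*np.array([np.cos(a),np.sin(a)])
    print((R.inv().apply(np.r_[q,.197]-p)*10).round(3))
E
```

```text
time_s: 4.42
tool_pos: [0.4926, -0.0629, 0.1966]
orientation: [-3.133, -0.183, 0.017]
force: [-5.6, 3.7, 6.6]
opening: 0.0224
0.10072602107379397 0.7163892615363601
[ 0.062  0.023 -0.004]
[ 0.097  0.161 -0.005]
[ 0.153  0.292 -0.006]
[ 0.227  0.414 -0.008]
[ 0.256  0.451 -0.008]
```

```bash
python3 -m crank '[[0.05,0.08,0,0,0,0],[0.09,0.16,0,0,0,0],[0.15,0.29,0,0,0,0],[0.22,0.4,0,0,0,0],[0.235,0.43,0,0,0,0],[0.235,0.43,0,0,0,0]]'
python3 - <<'E'
from h import *
o=env.get_obs();p=o["tool_pos"]
hb=np.array([.590,-.037]);v=p[:2]-hb;a0=np.arctan2(v[1],v[0]);print(np.linalg.norm(v),a0-np.radians(153.83)+2*np.pi)
p,_=env.capture("side"); c=p[135:225,220:340]
cv2.imwrite("pics/s4.png",cv2.resize(c,None,fx=6,fy=6,interpolation=cv2.INTER_CUBIC)[:,:,::-1])
E
```

```text
time_s: 5.18
tool_pos: [0.5195, -0.1031, 0.1965]
orientation: [-3.133, -0.182, 0.021]
force: [-6.6, -0.0, 5.9]
opening: 0.0225
0.09666530594039345 1.2102712068164356
```

View pics/s4.png

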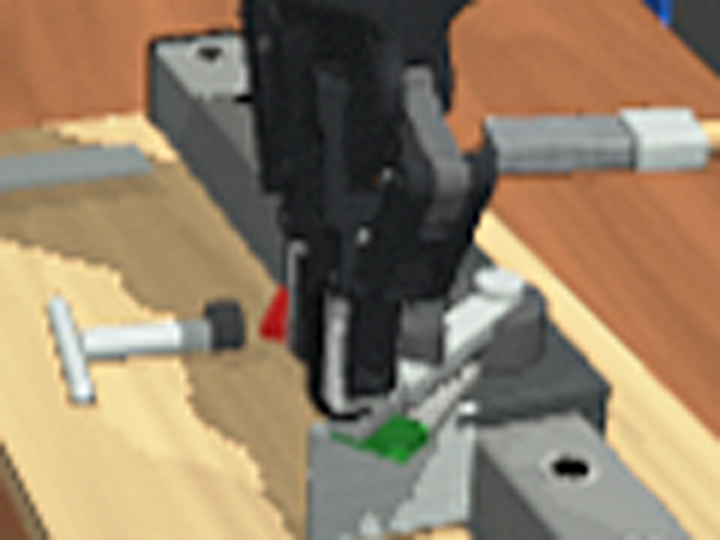

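```bash
python3 -m crank '[[0.03,0.04,0,0,0,0],[0.03,0.04,0,0,0,0],[0.03,0.04,0,0,0,0]]'
python3 -m crank '[[-0.03,-0.04,0,0,0,0],[-0.03,-0.04,0,0,0,0],[-0.03,-0.04,0,0,0,0]]'
```

```text
time_s: 5.6
tool_pos: [0.5209, -0.105, 0.1965]
orientation: [-3.131, -0.187, 0.026]
force: [-8.5, 5.5, 5.7]
opening: 0.0224
time_s: 5.98
tool_pos: [0.5185, -0.101, 0.1967]
orientation: [-3.131, -0.187, 0.023]
force: [4.0, 1.8, -6.3]
opening: 0.0226
```

```bash
python3 -m crank '[[0,0,0,0,0,0],[0,0,0,0,0,0],[0,0,0,0,0,0]]' 0.65
python3 -m crank '[[0,0,-0.4,0,0,0],[0,0,-0.8,0,0,0],[0,0,-0.8,0,0,0]]'
python3 - <<'E'
from h import *
p,_=env.capture("side"); c=p[135:225,220:340]
cv2.imwrite("pics/s5.png",cv2.resize(c,None,fx=6,fy=6,interpolation=cv2.INTER_CUBIC)[:,:,::-1])
hb=np.array([.590,-.037])
for a in (1.1,1.15,1.2,1.25):
    b=a+np.radians(153.5);print(a,((proj("side",np.r_[hb+.095*np.array([np.cos(b),np.sin(b)]),.2165])-[220,135]+.5)*6-.5))
E
```

```text
time_s: 6.35
tool_pos: [0.5183, -0.1012, 0.1968]
orientation: [-3.131, -0.187, 0.023]
force: [1.1, -0.6, -0.9]
opening: 0.0554
time_s: 6.72
tool_pos: [0.5208, -0.1017, 0.2796]
orientation: [-3.132, -0.187, 0.015]
force: [-0.2, -0.4, -0.7]
opening: 0.0554
1.1 [[320.50860692 272.50788281]]
1.15 [[333.44766845 277.55346985]]
1.2 [[346.96125619 282.33894534]]
1.25 [[361.01168735 286.84605941]]
```

View pics/s5.png

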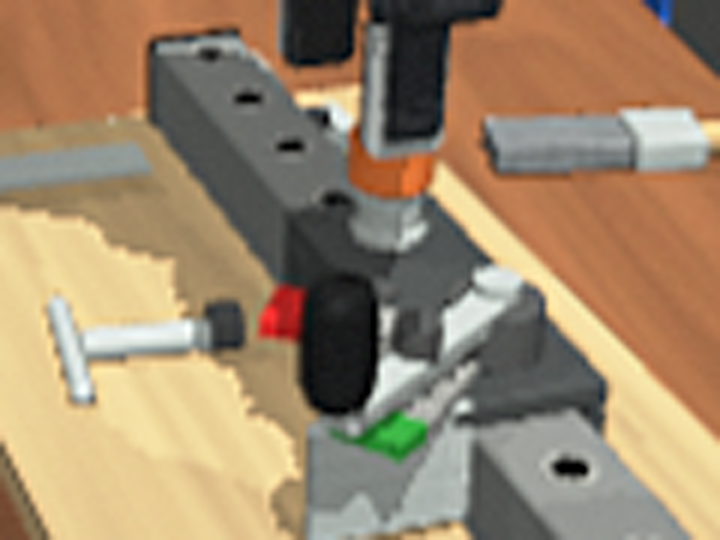

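Run:
```python
from h import *
g=lambda u,v:((u+.5)/6-.5+220,(v+.5)/6-.5+135)
hb=np.array([.5888,-.0395])
for uv in((218,143),(340,284),(340,288),(340,292)):
    q=atz("side",*g(*uv),.2165)[:2]; v=q-hb; print(uv,q.round(4),np.linalg.norm(v).round(4),(np.degrees(np.arctan2(v[1],v[0]))%360).round(1))
# cylinder centre column at mid-height .1955
for z in(.1955,):
    pass
p,d=env.capture("side"); cv2.imwrite("pics/side6.png",p[:,:,::-1]); np.save("pics/side6d.npy",d)
i=env.camera_info("side");m=(p.max(2)<45);vv,uu=np.nonzero(m);R=np.array(i["R"]);t=np.array(i["t"])
s=(uu>265)&(uu<286)&(vv>175)&(vv<206);uu=uu[s];vv=vv[s]
n=cv2.undistortPoints(np.c_[uu,vv].astype(float).reshape(-1,1,2),i["camera_matrix"],i["dist_coeffs"])[:,0]
X=((np.c_[n,np.ones(len(n))]*d[vv,uu][:,None])-t)@R
ok=(X[:,2]>.18)&(X[:,2]<.214);X=X[ok];print(len(X),X.min(0),X.max(0))
from scipy.optimize import least_squares
r=least_squares(lambda c:np.hypot(X[:,0]-c[0],X[:,1]-c[1])-.012,[.51,-.10],loss="soft_l1",f_scale=.002);print(r.x)
v=r.x-hb;print(np.linalg.norm(v),np.degrees(np.arctan2(v[1],v[0]))%360)
d0=np.load("pics/side0d.npy");p0=cv2.imread("pics/side0.png");m=(p0.max(2)<45);vv,uu=np.nonzero(m);s=(uu>248)&(uu<264)&(vv>154)&(vv<180);uu=uu[s];vv=vv[s]
n=cv2.undistortPoints(np.c_[uu,vv].astype(float).reshape(-1,1,2),i["camera_matrix"],i["dist_coeffs"])[:,0]
X=((np.c_[n,np.ones(len(n))]*d0[vv,uu][:,None])-t)@R
ok=(X[:,2]>.18)&(X[:,2]<.214);X=X[ok]
r=least_squares(lambda c:np.hypot(X[:,0]-c[0],X[:,1]-c[1])-.012,[.5,.0],loss="soft_l1",f_scale=.002);print(len(X),r.x)
v=r.x-hb;print(np.linalg.norm(v),np.degrees(np.arctan2(v[1],v[0]))%360)
```

```text
(218, 143) [ 5.033e-01 -4.000e-04] 0.094 155.4
(340, 284) [ 0.5174 -0.1015] 0.0945 221.0
(340, 288) [ 0.5168 -0.1038] 0.0966 221.8
(340, 292) [ 0.5162 -0.1062] 0.0986 222.6
217 [ 0.50620819 -0.11355862  0.18012721] [ 0.52811904 -0.0988058   0.2138404 ]
[ 0.51801319 -0.09945356]
0.09276422726422207 220.26325116284087
171 [0.50393249 0.00662127]
0.09659019522461808 151.4781231986711
```

```bash
python3 -m crank '[[0,-0.5,0,0,0,0],[0,-1,0,0,0,0]]'
python3 -m crank '[[0,-0.5,0,0,0,0],[0,-1,0,0,0,0]]'
python3 -m crank '[[0,-0.5,0,0,0,0],[0,-1,0,0,0,0],[0,-1,0,0,0,0]]'
python3 - <<'E'
from h import *
p,_=env.capture("top"); c=p[120:220,190:320]
cv2.imwrite("pics/t7.png",cv2.resize(c,None,fx=6,fy=6,interpolation=cv2.INTER_CUBIC)[:,:,::-1])
E
```

```text
time_s: 7.08
tool_pos: [0.5065, -0.0017, 0.2762]
orientation: [-3.131, -0.184, 0.026]
force: [0.6, 0.8, -0.3]
opening: 0.0557
time_s: 7.32
tool_pos: [0.4938, 0.0989, 0.2754]
orientation: [-3.132, -0.184, 0.029]
force: [0.8, 0.4, -0.9]
opening: 0.0555
time_s: 7.7
tool_pos: [0.4806, 0.2021, 0.2747]
orientation: [-3.13, -0.194, 0.033]
force: [0.7, -0.1, 0.5]
opening: 0.0551
```

View pics/t7.png

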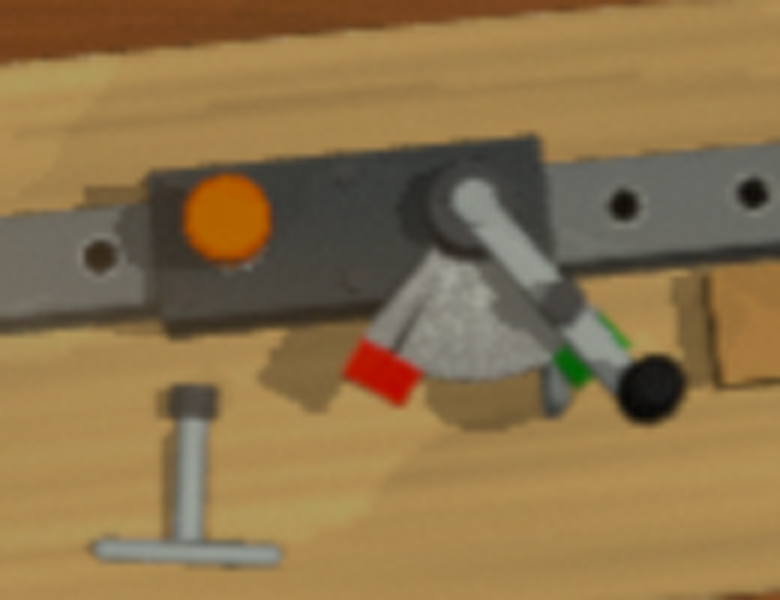

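Run:
```python
from h import *
f=lambda u,v:((u+.5)/6-.5+190,(v+.5)/6-.5+120)
g0=atz("top",*f(351,421),.2165)[:2];g1=atz("top",*f(651,388),.2165)[:2]
print(g0,g1)
k=atz("top",*f(226.5,218),.1935)[:2]; d=np.array([-.118,.993])
for hb in (k-.09*d, atz("top",*f(473,200),.18)[:2]):
    a=[np.degrees(np.arctan2(*(g-hb)[::-1]))%360 for g in(g0,g1)];print(hb,a,np.radians(a[1]-a[0]),np.linalg.norm(g0-hb),np.linalg.norm(g1-hb))
print("chord",np.linalg.norm(g1-g0),2*np.arcsin(np.linalg.norm(g1-g0)/2/.095))
# angle between marks red centre / green centre
r=atz("top",*f(382,373),.165)[:2]; G=atz("top",*f(590,353),.165)[:2]
for hb in (k-.09*d,): print([np.degrees(np.arctan2(*(q-hb)[::-1]))%360 for q in(r,G)])
rows([.579,.0515,.22])
```

```text
[0.50386791 0.00597971] [ 0.51732101 -0.0979575 ]
[ 0.58977484 -0.03749171] [np.float64(153.15925448258554), np.float64(219.84643215255645)] 1.1639108192034329 0.09627961987878522 0.09436985327037332
[ 0.59040696 -0.03703012] [np.float64(153.57266791771795), np.float64(219.81594685578182)] 1.1561633247862273 0.09663774270887117 0.09515094791586352
chord 0.10480425012712608 1.1685656345376716
[np.float64(152.2492444997703), np.float64(219.90685228512652)]
row [0.805 1.59  0.522] [0. 0. 0.]
```

```bash
python3 -m crank '[[0,0.5,0,0,0,0],[0,1,0,0,0,0]]'
python3 -m crank '[[0,0.5,0,0,0,0],[0,1,0,0,0,0]]'
python3 - <<'E'
from h import *
d=np.array([-.118,.993,0]);d/=np.linalg.norm(d)
x=np.array([d[1],-d[0],0]);R=np.c_[x,-d,[0,0,-1]]
rows([.521,-.104,.24],R)
E
```

```text
time_s: 8.0
tool_pos: [0.4927, 0.0978, 0.2732]
orientation: [-3.133, -0.19, 0.036]
force: [0.6, -0.2, -0.4]
opening: 0.0553
time_s: 8.25
tool_pos: [0.504, -0.005, 0.2719]
orientation: [-3.134, -0.186, 0.039]
force: [0.5, -0.2, -0.4]
opening: 0.0557
row [0.06  1.005 0.314] [-0.002  0.012  0.   ]
```

```bash
python3 -m crank '[[0.03,0.5,0,0,0.012,0],[0.06,1,0.1,0,0.012,0],[0.06,1,0.3,0,0.012,0],[0.06,1,0.3,0,0.012,0]]'
python3 -m crank '[[0,0,0.3,0,0,0],[0,0,0.43,0,0,0],[0,0,0.43,0,0,0]]'
python3 -m crank '[[0,0,0,0,0,0],[0,0,0,0,0,0],[0,0,0,0,0,0]]' 0 40
```

```text
time_s: 8.75
tool_pos: [0.5191, -0.1053, 0.2397]
orientation: [-3.132, -0.181, 0.008]
force: [0.0, 0.1, 0.4]
opening: 0.0554
time_s: 9.12
tool_pos: [0.5185, -0.1048, 0.1963]
orientation: [-3.132, -0.182, 0.01]
force: [0.2, 0.6, 0.6]
opening: 0.0556
time_s: 9.5
tool_pos: [0.5195, -0.1037, 0.1976]
orientation: [-3.131, -0.184, 0.006]
force: [1.2, 5.4, 5.3]
opening: 0.0227
```

```bash
python3 -m crank '[[0.02,0.03,0,0,0,0],[0.02,0.03,0,0,0,0]]'
python3 -m crank '[[0.02,0.03,0,0,0,0],[0.02,0.03,0,0,0,0],[0.02,0.03,0,0,0,0]]' 0.65
python3 -m crank '[[0,0,-0.4,0,0,0],[0,0,-0.8,0,0,0],[0,0,-0.8,0,0,0]]'
python3 -m crank '[[0,-0.5,0,0,0,0],[0,-1,0,0,0,0]]'
python3 -m crank '[[0,-0.5,0,0,0,0],[0,-1,0,0,0,0]]'
python3 -m crank '[[0,-0.5,0,0,0,0],[0,-1,0,0,0,0]]'
python3 - <<'E'
from h import *
p,_=env.capture("top"); c=p[120:220,190:320]
cv2.imwrite("pics/t8.png",cv2.resize(c,None,fx=6,fy=6,interpolation=cv2.INTER_CUBIC)[:,:,::-1])
E
```

```text
time_s: 9.75
tool_pos: [0.5209, -0.1051, 0.1977]
orientation: [-3.13, -0.187, 0.009]
force: [-3.3, 6.2, 1.4]
opening: 0.0228
time_s: 10.12
tool_pos: [0.5234, -0.1082, 0.1979]
orientation: [-3.13, -0.186, 0.008]
force: [0.0, -0.1, 0.3]
opening: 0.0556
time_s: 10.5
tool_pos: [0.5254, -0.1091, 0.2807]
orientation: [-3.132, -0.186, -0.0]
force: [0.4, 0.6, -0.1]
opening: 0.0556
time_s: 10.75
tool_pos: [0.5132, -0.0093, 0.2807]
orientation: [-3.132, -0.182, -0.0]
force: [0.6, 0.2, 0.5]
opening: 0.0558
time_s: 11.0
tool_pos: [0.501, 0.0913, 0.2804]
orientation: [-3.132, -0.182, 0.001]
force: [1.7, 0.2, -0.2]
opening: 0.0553
time_s: 11.25
tool_pos: [0.4888, 0.192, 0.2801]
orientation: [-3.133, -0.181, 0.002]
force: [0.7, 1.5, -0.2]
opening: 0.0554
```

View pics/t8.png

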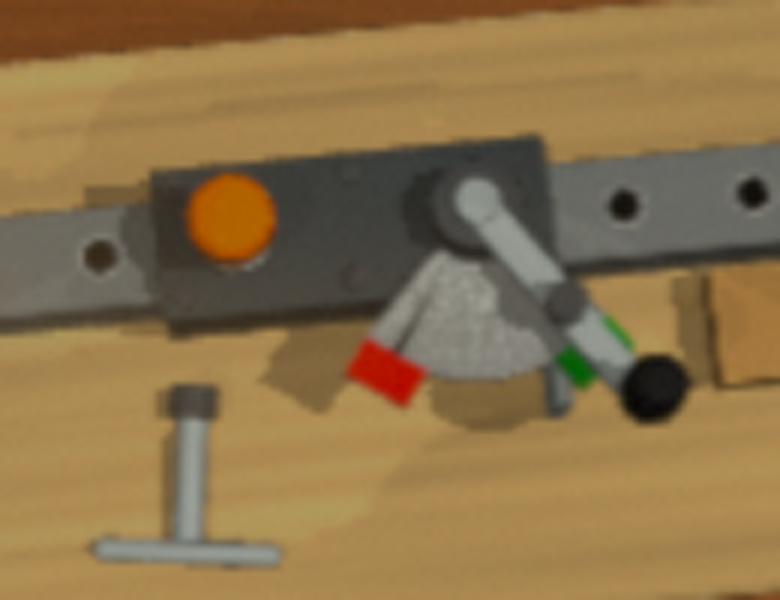

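Run:
```python
from h import *
f=lambda u,v:((u+.5)/6-.5+190,(v+.5)/6-.5+120)
k=atz("top",*f(231.5,218),.1935);print(k)
d=np.array([-.118,.993,0]);d/=np.linalg.norm(d)
x=np.array([d[1],-d[0],0]);R=np.c_[x,-d,[0,0,-1]]
rows([k[0]+.0005,k[1]-.001,.24],R)
```

```text
[0.57918849 0.05008815 0.1935    ]
row [0.73  1.609 0.391] [-0.004  0.     0.002]
```

```bash
python3 -m crank '[[0.3,0.5,0,0,0,0],[0.6,0.9,0,0,0,0]]'
python3 -m crank '[[0.13,0.5,0,0,0,0],[0.13,0.7,0.2,0,0,0],[0.13,0.7,0.39,0,0,0],[0.13,0.7,0.39,0,0,0]]'
python3 - <<'E'
from h import *
p,_=env.capture("side"); c=p[125:215,220:340]
cv2.imwrite("pics/s9.png",cv2.resize(c,None,fx=6,fy=6,interpolation=cv2.INTER_CUBIC)[:,:,::-1])
d=np.array([-.118,.993,0]);d/=np.linalg.norm(d)
x=np.array([d[1],-d[0],0]);R=np.c_[x,-d,[0,0,-1]]
rows([.5795,.0495,.178],R)
E
```

```text
time_s: 11.55
tool_pos: [0.5586, 0.1172, 0.2789]
orientation: [-3.127, -0.196, 0.002]
force: [0.6, 0.2, -0.3]
opening: 0.0553
time_s: 12.05
tool_pos: [0.5791, 0.0489, 0.2375]
orientation: [-3.128, -0.195, 0.008]
force: [0.4, 0.5, 0.1]
opening: 0.0549
row [0.    0.005 0.605] [-0.004  0.001  0.004]
```

View pics/s9.png

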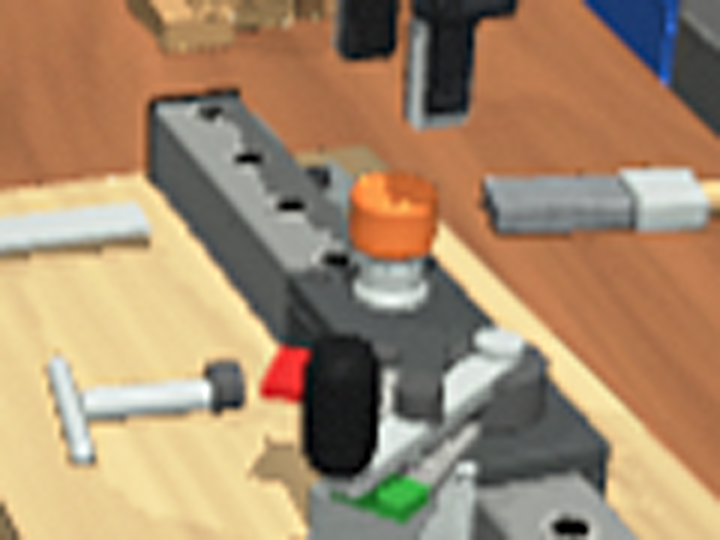

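```bash
python3 -m crank '[[0,0.005,0.3,0,0,0],[0,0.005,0.6,0,0,0],[0,0.005,0.61,0,0,0],[0,0.005,0.61,0,0,0]]'
python3 -m crank '[[0,0,0,0,0,0],[0,0,0,0,0,0],[0,0,0,0,0,0],[0,0,0,0,0,0]]' 0 80
python3 - <<'E'
from h import *
p,_=env.capture("side"); c=p[125:215,220:340]
cv2.imwrite("pics/s10.png",cv2.resize(c,None,fx=6,fy=6,interpolation=cv2.INTER_CUBIC)[:,:,::-1])
E
```

```text
time_s: 12.6
tool_pos: [0.5801, 0.0499, 0.1787]
orientation: [-3.127, -0.197, 0.003]
force: [-0.9, -0.1, 0.4]
opening: 0.0552
time_s: 13.1
tool_pos: [0.5809, 0.0506, 0.1806]
orientation: [-3.127, -0.198, -0.001]
force: [-1.9, 1.5, 8.1]
opening: 0.0298
```

View pics/s10.png

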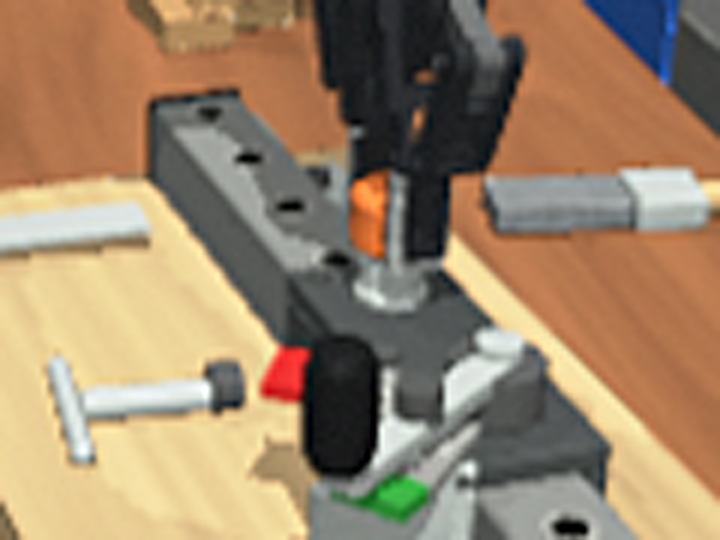

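```bash
python3 -m crank '[[0,0,-0.08,0,0,0],[0,0,-0.15,0,0,0],[0,0,-0.18,0,0,0],[0,0,-0.18,0,0,0],[0,0,-0.18,0,0,0]]'
python3 - <<'E'
from h import *
p,_=env.capture("side"); c=p[125:215,220:340]
cv2.imwrite("pics/s11.png",cv2.resize(c,None,fx=6,fy=6,interpolation=cv2.INTER_CUBIC)[:,:,::-1])
E
```

```text
time_s: 13.78
tool_pos: [0.5808, 0.0505, 0.1983]
orientation: [-3.127, -0.198, -0.001]
force: [2.0, 3.5, -8.5]
opening: 0.0296
```

View pics/s11.png

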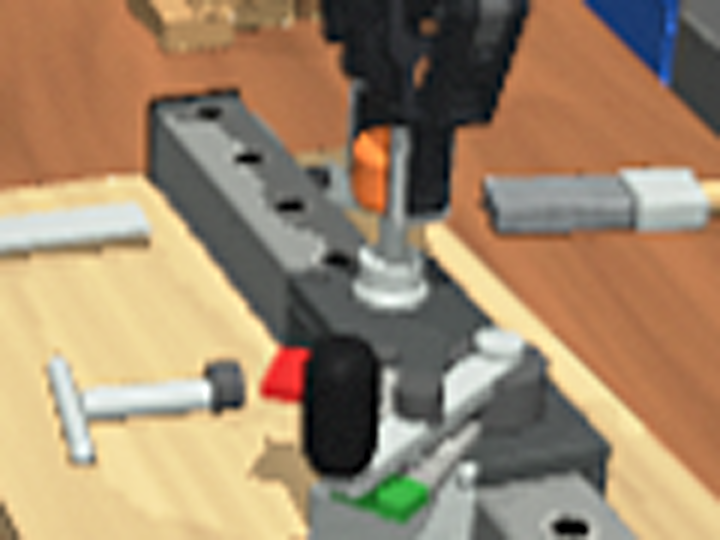

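```bash
python3 -m crank '[[0,-0.1,-0.02,0,0,0],[0,-0.22,-0.02,0,0,0],[0,-0.34,-0.02,0,0,0],[0,-0.44,-0.02,0,0,0],[0,-0.5,-0.02,0,0,0],[0,-0.51,-0.02,0,0,0],[0,-0.51,-0.02,0,0,0],[0,-0.51,-0.02,0,0,0]]'
python3 - <<'E'
from h import *
p,_=env.capture("side"); c=p[125:215,220:340]
cv2.imwrite("pics/s12.png",cv2.resize(c,None,fx=6,fy=6,interpolation=cv2.INTER_CUBIC)[:,:,::-1])
o=env.get_obs();d=np.array([-.118,.993,0]);v=o["tool_pos"]-[.5808,.0505,.1983];print(v@d,v@[.993,.118,0])
E
```

```text
time_s: 14.82
tool_pos: [0.5747, 0.1007, 0.1991]
orientation: [-3.127, -0.197, 0.001]
force: [8.5, 0.6, -25.4]
opening: 0.0295
0.050618293813358216 -0.00016298727903375163
```

View pics/s12.png

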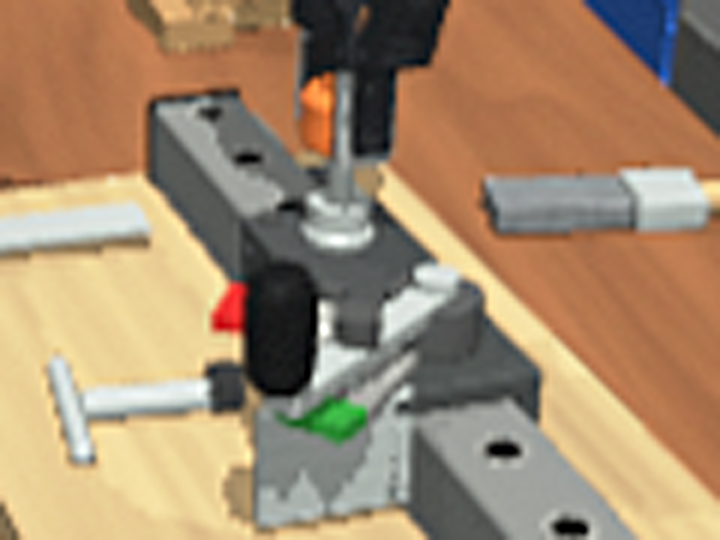

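```bash
python3 -m crank '[[0,0,0.06,0,0,0],[0,0,0.12,0,0,0],[0,0,0.17,0,0,0],[0,0,0.19,0,0,0],[0,0,0.19,0,0,0]]'
python3 - <<'E'
from h import *
o=env.get_obs();d=np.array([-.118,.993,0]);v=o["tool_pos"]-[.5808,.0505,.1806];print(v@d,v)
p,_=env.capture("side"); c=p[125:215,220:340]
cv2.imwrite("pics/s13.png",cv2.resize(c,None,fx=6,fy=6,interpolation=cv2.INTER_CUBIC)[:,:,::-1])
E
```

```text
time_s: 15.5
tool_pos: [0.5749, 0.1008, 0.1807]
orientation: [-3.127, -0.197, -0.001]
force: [0.6, -0.3, 0.3]
opening: 0.0295
0.050633966377923924 [-0.00590594  0.05028909  0.00014967]
```

View pics/s13.png

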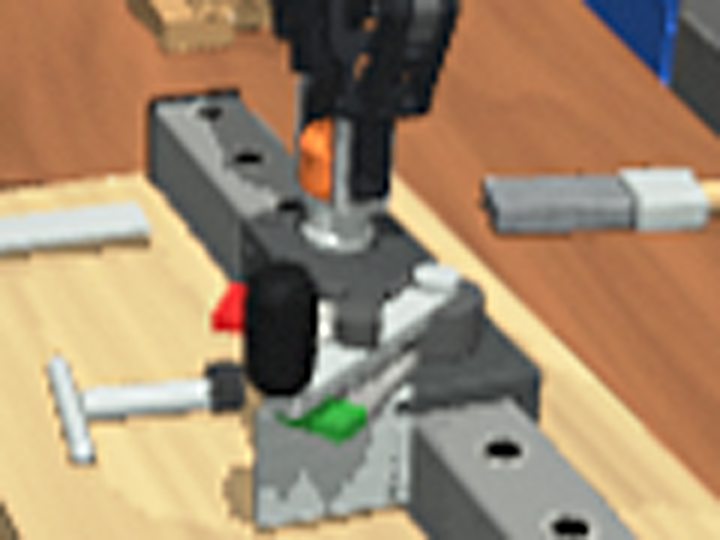

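```bash
python3 -m crank '[[0,0,0.02,0,0,0],[0,0,0.04,0,0,0],[0,0,0.05,0,0,0],[0,0,0.05,0,0,0]]' 0 110
```

```text
time_s: 16.05
tool_pos: [0.5751, 0.1011, 0.1803]
orientation: [-3.127, -0.197, -0.006]
force: [-12.2, -3.1, 43.8]
opening: 0.029
```

```bash
python3 -m crank '[[0,0,0.02,0,0,0],[0,0,0.02,0,0,0],[0,0,0.02,0,0,0],[0,0,0.02,0,0,0]]'
python3 - <<'E'
from h import *
p,_=env.capture("side"); c=p[125:215,220:340]
cv2.imwrite("pics/s14.png",cv2.resize(c,None,fx=6,fy=6,interpolation=cv2.INTER_CUBIC)[:,:,::-1])
o=env.get_obs();d=np.array([-.118,.993,0]);v=o["tool_pos"]-[.5808,.0505,.1806];print(v@d,o["force"])
p,_=env.capture("top"); cv2.imwrite("pics/t14.png",p[:,:,::-1])
E
```

```text
time_s: 16.55
tool_pos: [0.575, 0.1011, 0.1806]
orientation: [-3.128, -0.197, -0.008]
force: [-6.4, -2.0, 20.6]
opening: 0.029
0.05091220301014193 [-7.30505831 -3.00487695 21.36673837]
```

View pics/s14.png

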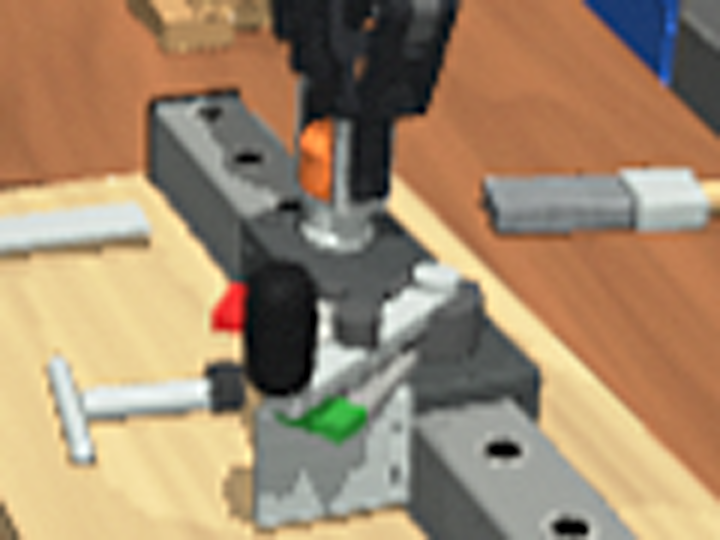

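View pics/t14.png

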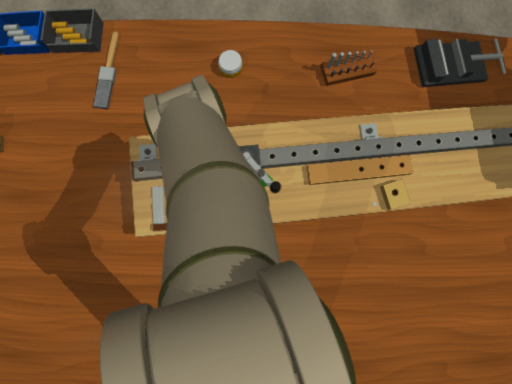

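```bash
python3 -c "
from bench import env
print(env.get_obs()['force'],env.get_obs()['tool_pos']);print(env.sign_off())"
```

```text
[-6.35531983 -2.56083935 20.83942988] [0.57501985 0.10112004 0.18059242]
the job is handed in; nothing more can be done
None
```

The stop is set one hole farther out. I handed the job in at about 16.7 s with the gripper still on the plunger knob, pressing down with about 21 N. No verdict is reported.

I threw the lever from red to green, nudged it once more to be sure it was in the notch, and checked it from above. I then lifted the plunger 17.7 mm, slid the stop out and let the pin drop.

Last checks:
- **Stop position:** the tool moved 50.9 mm along the tube from where it gripped the knob. The stop had slipped about 2 mm towards the drill press in its first hole, so it should stand within a millimetre or two of 50 mm.
- **Pin:** the tool height with the knob held is 180.6 mm, the same as when I gripped the knob with the pin home.
- **Loose things:** the chuck key, slat and offcut look unmoved in the pictures. The arm hid most of the square from above, but its visible part looks in place.

Two readings were less clean:
- **Lever angle:** my camera readings gave between 1.145 and 1.20 rad, partly below the required 1.15. I take the lever to be in the notch because it came back to the same spot after the second nudge and the slide then moved freely.
- **Press force:** my first press on the knob, through the fingers, reached 44 N, so I eased it to 21 N. The 40 N limit as worded covers the arm and the gripper's body, so I don't expect this to count.

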